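# Wedge the rocking valve tester steady

### The arm

A 6-joint arm with a two-finger parallel gripper is mounted at the origin on the work surface. World frame = base frame: x ahead of the robot, y to its left, z up, the work surface at z = 0. Lengths are in m, angles in degrees, forces in N, time in s.
With the tool pointing down it reaches from about 0.25 to 0.8 m from the base axis. Payload 8.5 kg.
Tool frame: the origin (TCP) lies midway between the tips of the shut fingers; the grasp point (between the pads) lies 19 mm behind it; z points along the fingers, x is the direction in which the jaws open and shut, and the axes are right-handed (so a half turn about z gives the same grasp; the last joint's range is limited). The gripper opens to 85 mm and grips with 20 to 120 N. Pads are 22 mm wide; open, the fingers measure 114 mm over their backs; the gripper's body (76 mm by 85 mm) begins 54 mm behind the grasp point. The pads swing forward as they close: fully open they stand 13 mm farther back than shut.
Start: joints at [68.984, 13.648, -0.773, 75.585, 0, 90], TCP at [0.188, 0.49, 0.231] pointing down, gripper open.
Joint ranges: [-152.45, 152.45], [-59.26, 108.67], [-65.41, 83.53], [-104.44, 129.93], [-82.83, 76.93], [-180, 180]. Speed limits (degrees/s): [127.2, 127.2, 159.86, 180, 180, 180].

### API

Orientations are given as a 3x3 rotation matrix whose columns are the frame's x, y, z axes.
In Python, from bench import manip gives the robot as it stands.
- The arm moves only by the shell command python3 -m crank 'ROWS' [OPENING]. ROWS is text: rows parted by semicolons, each of 4 numbers parted by spaces: the shift along the tool's x, y, z in units of 60 mm (1.0 is 60 mm), then the turn about the tool's z in units of 10 degrees (1.0 is 10 degrees). A call has 1 to 10 rows; each row shifts and turns the commanded pose from where the row before left it, along the tool's axes as they then stand; what a row does not reach is not made up. A row lasts 1/8 s, in which the tool goes at most 62.5 mm and 10.7 degrees, less where a joint would pass 70% of its speed; a pose out of reach is approached as far as the arm can. A call with a number of a shift or a turn outside -1 to 1 is refused whole. A call with a gripper value outside its range is refused whole. OPENING is the closure, from -1 (fully open) to 1 (shut), set as the call begins (- or left out, the last holds). The fingers move at their own pace and stop on an object; the grip force is fixed at half the most. Time passes only in rows, so rows that do not move let the fingers close. It gives the time, the measured TCP pose, the force and the opening at its end, in the units of the state.
- manip.observe(): the state, without advancing time (a new reading comes with each control period).
- manip.grab_frame(name): name is "side" or "top" or "wrist"; returns the picture (400x640x3 uint8, red, green, blue); there is no depth.
- manip.camera_params(name): a dict with "intrinsics" (3x3 intrinsics, pixels), "extrinsics" (4x4, takes a point from camera to world coordinates). Camera axes: x right, y down, z forward; pixel columns grow to the right and rows downward; lengths in m; the calibration is good to about 2 mm. A picture is of the moment at which its call begins: read the wrist's pose just before it. camera_params takes no time and is no camera call; for the wrist camera it gives the pose at the moment of the call.
- manip.finish_job(): hands the job in, once; it reports no verdict.
Trained networks look in the newest picture that a camera, given by its name, has taken for a name from the list of things; names that differ only in an ending like _2 or _b are one class to them, and where a whole thing is asked for, a point or a joint stands for the part that bears it (a point fixed in the world has none). Each returns a list of dicts, best first, with "confidence" (0 to 1); they miss things now and then, are a little off and sometimes report something else, mostly with a low value. They report only what shows in the picture. A call takes as long as a camera call. They do not tell look-alikes from the thing itself.
- manip.cut_out(camera, name): "mask" (400x640 bool, what is visible of it) and "extent" ([left, top, right, bottom] in pixels, round what is visible of it).
The state is a dict: "clock": time; "joints": joint angles; "dq": joint speeds; "joint_efforts": joint torques, N m; "eef_pos": TCP position; "tool_rot": TCP orientation; "contact_force": force on the tool from outside, world axes, zero at the start; "ft_torque": the same for the moment, N m; "grip_width": finger opening in m.
Only numpy, scipy, OpenCV 4.12 (cv2) and the standard library are available. Lean on these libraries where they do the work, as an engineer would, in place of code of your own. Each camera call takes 0.05 s, during which the arm holds its last target.

### The job

The valve tester rocks on the bench because the rubber foot under its front left corner, as seen from the robot, has shrunk. Push the loose wooden wedge, thin end first, under that foot until it is snug, then press down on that corner with about 10 N to feel that it no longer rocks, and finish while still pressing there. Only push and press: lift nothing, do not shove the tester along, and leave everything else on the bench where it stands.

Things in the scene. Friction and masses are not known exactly. Their poses are not given: they have to be found in the camera images.
- tester: Valve (vacuum tube) tester: grey steel case, 280 mm wide (y), 190 deep (x), top panel 75 mm above the bench, loose, 4 kg. Origin: on the bench under its middle; x points from its front to its rear, y to its left seen from the robot, z up. Case underside 14 mm up. Rubber feet 20 mm across at x = +-75, y = +-120 mm. Valves and transformer rise 105 mm above the panel's rear, 18 mm knobs front right
- foot (a point): the perished foot (front left): the point on the case's underside right above the foot's middle, 14 mm above the bench, 20 mm in from the front and left sides. The round sole (radius 10 mm) hangs 5 to 9.5 mm clear of the bench, a different amount each time; the other feet are 14 mm long
- corner (a point): where to press: on the bare top panel above the perished foot, 75 mm above the bench, 20 mm in from the front and left edges. Unwedged, a downward push of 2 to 6 N here tips the tester until the foot touches the bench (5 to 9.5 mm); it rocks back when let go
- wedge: Loose beech wedge, 55 g, flat on the bench in front of the tester, pointing roughly at that corner: 120 mm long (x), 42 wide (y), top sloping evenly from 24 mm high at the butt (x = -60) to 2.5 mm at the thin end (x = +60). Origin: middle of its underside, z up. Slides at a push of about 0.5 N; when it meets the foot the push climbs at once, and friction then keeps it where it is left
- valve_a: bystander: valve standing upright, glass on a black base, 38 mm across, 105 mm tall; origin at the middle of its underside
- valve_b: bystander: valve standing upright, 42 mm across, 118 mm tall; origin at the middle of its underside
- valve_carton: bystander: upright valve carton 48 x 48 x 118 mm; origin at the middle of its underside
- screwdriver: bystander: screwdriver lying on the bench, 190 mm long; origin under its middle, handle towards its -x
- tape_roll: bystander: roll of tape lying flat, 84 mm across, 19 mm high; origin at the middle of its underside
- mug: bystander: white mug, 80 mm across, 92 mm tall, handle on its +y side; origin at the middle of its underside
Things that resemble listed ones, but are neither listed nor needed, are in the scene too. Several things have the shape of the wedge; the one meant has the colours described above.

How it is judged:
By the outcome, as a careful person would: the job done as asked, in the order asked, and still so for the second after the job is handed in, while the arm keeps its last pose, push and grip.
It also fails if it takes over 48 s, if anything falls off the work surface, if the arm or the gripper's body presses on something with over 40 N, if the wrist force passes 120 N, or if a joint passes its speed limit or range.

## Working session

There is one attempt and no reset: what is moved stays moved. The work goes in short steps, Python scripts to look and compute and a shell command to move; the robot and the scene stay as the last step left them, time stands still between calls to the robot, and variables do not carry over. Pictures are saved under pics/ and viewed, and the job is handed in when it is done.

```bash
mkdir -p pics; ls; python3 - <<'E'
from bench import manip
import cv2,numpy as np
np.set_printoptions(precision=4,suppress=True)
s=manip.observe();print(s)
for n in("top","side"):
    f=manip.grab_frame(n);cv2.imwrite(f"pics/{n}0.png",f[:,:,::-1])
    p=manip.camera_params(n);print(n,p["intrinsics"],p["extrinsics"])
E
```

```text
pics
{'clock': 0.0, 'joints': array([68.9834, 13.6816, -0.8156, 75.585 ,  0.0004, 89.9998]), 'dq': array([-0.0021, -0.0327,  0.0012, -0.071 ,  0.0422,  0.0383]), 'joint_efforts': array([  0.0004, -53.8777,  34.6441,   0.0182,  -0.    ,   0.    ]), 'eef_pos': array([0.1881, 0.4897, 0.2307]), 'tool_rot': array([[ 0.3586,  0.9335, -0.0005],
       [ 0.9335, -0.3586, -0.0013],
       [-0.0014, -0.    , -1.    ]]), 'contact_force': array([ 0.3421, -0.4708, -0.0618]), 'ft_torque': array([-0.0316,  0.0045,  0.0229]), 'grip_width': 0.08524017402588882}
top [[390.1681   0.     321.1126]
 [  0.     390.1681 203.1806]
 [  0.       0.       1.    ]] [[ 0.0292 -0.9867  0.1598  0.4223]
 [-0.9994 -0.0316 -0.0126 -0.0851]
 [ 0.0175 -0.1593 -0.9871  1.1824]
 [ 0.      0.      0.      1.    ]]
side [[453.0672   0.     313.8942]
 [  0.     453.0672 203.904 ]
 [  0.       0.       1.    ]] [[-0.9004 -0.337   0.2751  0.3228]
 [-0.4348  0.6801 -0.5903  0.5019]
 [ 0.0119 -0.6511 -0.7589  0.8484]
 [ 0.      0.      0.      1.    ]]
```

View pics/top0.png

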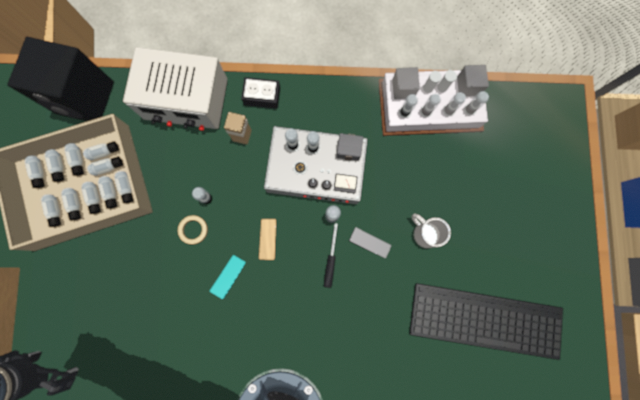

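View pics/side0.png

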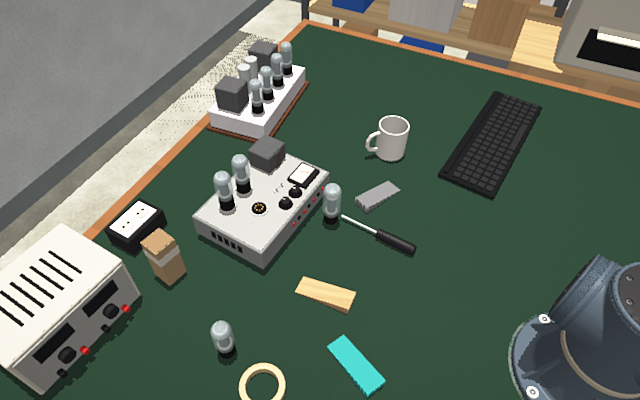

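Wedge-shaped candidates in the top view are beech-coloured at (267,239), turquoise at (228,277) and grey at (371,242). The description says beech, so I choose (267,239). The tester is at (316,165), and its front left corner is at about (267,195). The grey and white amp at (435,100) only resembles it. Next I check in close crops and measure.

```bash
cat > h.py <<'E'
from bench import manip
import cv2,numpy as np
np.set_printoptions(precision=4,suppress=True)
def proj(n,P):
    c=manip.camera_params(n);K,E=c["intrinsics"],c["extrinsics"]
    q=(np.atleast_2d(P)-E[:3,3])@E[:3,:3]
    q=q@K.T;return q[:,:2]/q[:,2:]
def ray(n,uv,z):
    c=manip.camera_params(n);K,E=c["intrinsics"],c["extrinsics"]
    uv=np.atleast_2d(uv).astype(float)
    d=np.c_[uv,np.ones(len(uv))]@np.linalg.inv(K).T@E[:3,:3].T
    return E[:3,3]+d*((z-E[2,3])/d[:,2:])
E
python3 - <<'E'
from h import *
for n in("top","side"):
    f=manip.grab_frame(n)
    for m in("wedge","tester"):
        for r in manip.cut_out(n,m):
            print(n,m,round(r["confidence"],2),r["extent"])
            k=r["mask"]
            if r["confidence"]>.3:
                np.save(f"m_{n}_{m}_{int(r['extent'][0])}.npy",k)
a=cv2.imread("pics/top0.png")[110:300,200:390];a=cv2.resize(a,None,fx=3.1,fy=3.1,interpolation=cv2.INTER_CUBIC);cv2.imwrite("pics/tc.png",a)
a=cv2.imread("pics/side0.png")[130:330,180:430];a=cv2.resize(a,None,fx=3,fy=3,interpolation=cv2.INTER_CUBIC);cv2.imwrite("pics/sc.png",a)
E
```

```text
top wedge 0.6 [260.4, 217.5, 274.9, 260.7]
top wedge 0.6 [211.5, 257.8, 240.0, 295.6]
top wedge 0.56 [352.1, 228.9, 387.6, 256.8]
top tester 0.86 [265.9, 130.2, 366.1, 202.0]
side wedge 0.96 [327.0, 336.4, 384.8, 396.9]
side wedge 0.94 [295.6, 273.8, 356.7, 314.4]
side wedge 0.57 [353.4, 183.5, 399.6, 214.9]
side tester 0.93 [193.0, 136.4, 328.3, 268.0]
```

View pics/tc.png

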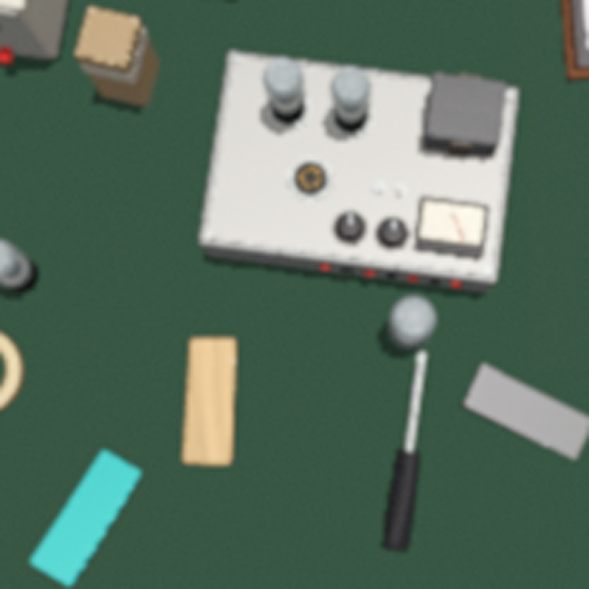

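View pics/sc.png

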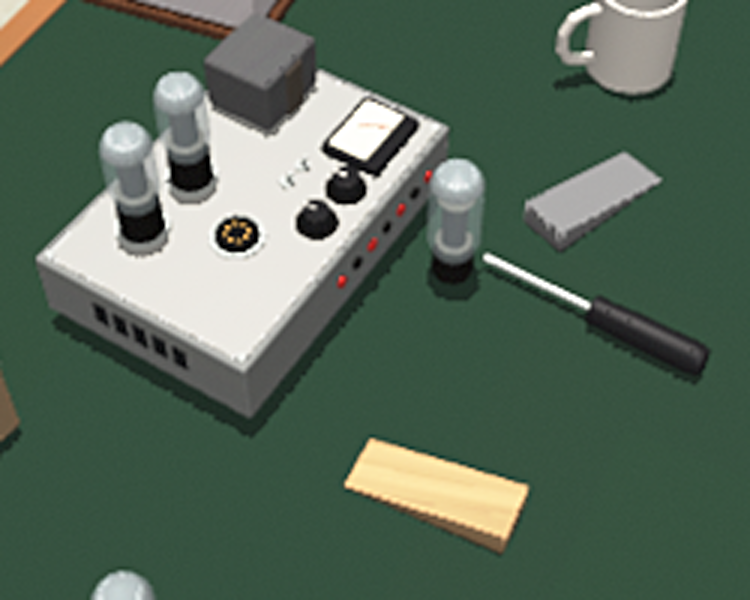

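The crops confirm it. The beech wedge at top (267,239) has its thin end towards the tester, and its thick butt shows at side (350,308). Now I fit the poses.

```bash
cat > fit.py <<'E'
from h import *
from scipy.optimize import minimize,least_squares
import glob
def wv(p):
    c,s=np.cos(p[2]),np.sin(p[2])
    L=np.array([[x,y,z] for y in(-.021,.021) for x,z in((-.06,0),(-.06,.024),(.06,0),(.06,.0025))])
    return np.c_[L[:,0]*c-L[:,1]*s+p[0],L[:,0]*s+L[:,1]*c+p[1],L[:,2]]
def fitwedge(masks,p0):
    # masks: dict cam->mask ; soft silhouette overlap
    S=4
    M={n:cv2.GaussianBlur(cv2.resize(m.astype(np.float32),None,fx=S,fy=S),(0,0),3) for n,m in masks.items()}
    def cost(p):
        t=0
        for n,m in M.items():
            h=cv2.convexHull(((proj(n,wv(p))+.5)*S).astype(np.float32))
            im=np.zeros(m.shape,np.float32);cv2.fillConvexPoly(im,(h*16).round().astype(np.int32),1,shift=4)
            t+=abs(cv2.GaussianBlur(im,(0,0),3)-m).sum()/m.sum()
        return t
    r=minimize(cost,p0,method="Nelder-Mead",options=dict(initial_simplex=np.array(p0)+np.array([[0,0,0],[.015,0,0],[0,.015,0],[0,0,.1]]),xatol=1e-4,fatol=1e-4))
    return r.x,r.fun
E
python3 - <<'E'
from fit import *
top=np.array([[230,52],[518,90],[498,282],[202,245]])/3.1+[200,110]
side=np.array([[37,258],[246,368],[448,127]])/3+[180,130]
print(ray("top",top,.075));print(ray("side",side,.075))
T=np.array([[.095,.14],[.095,-.14],[-.095,-.14],[-.095,.14]])
def w(p,L):
    c,s=np.cos(p[2]),np.sin(p[2]);return np.c_[L[:,0]*c-L[:,1]*s+p[0],L[:,0]*s+L[:,1]*c+p[1],L[:,0]*0+.075]
for cams in("ts","t","s"):
    def res(p):
        o=[]
        if 't' in cams:o.append((proj("top",w(p,T))-top).ravel())
        if 's' in cams:o.append((proj("side",w(p,T[[0,3,2]]))-side).ravel())
        return np.concatenate(o)
    r=least_squares(res,[.5,-.08,0]);print(cams,r.x,np.degrees(r.x[2]),abs(r.fun).max())
    print(" corner",w(r.x,np.array([[-.075,.12],[-.095,.12]])))
import glob;print(glob.glob("m_*"))
mt=np.load("m_top_wedge_260.npy");ms=np.load("m_side_wedge_295.npy")
for M in({"top":mt,"side":ms},{"top":mt},{"side":ms}):
    q,f=fitwedge(M,[.35,.05,0]);print("wedge",q,np.degrees(q[2]),f)
E
```

```text
[[ 0.8263  0.0464  0.075 ]
 [ 0.7982 -0.2297  0.075 ]
 [ 0.6116 -0.213   0.075 ]
 [ 0.6377  0.0633  0.075 ]]
[[ 0.8266  0.0499  0.075 ]
 [ 0.6413  0.0666  0.075 ]
 [ 0.6133 -0.2059  0.075 ]]
ts [ 0.72   -0.0816 -0.0977] -5.598260141344241 1.5773343983484551
 corner [[0.6571 0.0452 0.075 ]
 [0.6372 0.0471 0.075 ]]
t [ 0.7185 -0.0833 -0.0949] -5.437371243679258 0.6595744274704884
 corner [[0.6552 0.0433 0.075 ]
 [0.6353 0.0452 0.075 ]]
s [ 0.721  -0.0801 -0.0961] -5.507280426435797 1.150221641555504
 corner [[0.6579 0.0465 0.075 ]
 [0.638  0.0485 0.075 ]]
['m_top_tester_265.npy', 'm_side_wedge_295.npy', 'm_top_wedge_211.npy', 'm_top_wedge_260.npy', 'm_side_wedge_353.npy', 'm_side_wedge_327.npy', 'm_side_tester_193.npy', 'm_top_wedge_352.npy']
wedge [ 1.69   -1.61   -2.1333] -122.23099629457565 2.0
wedge [0.4986 0.0572 0.0093] 0.5311803723355223 0.04265151917934418
wedge [ 1.46 -1.42 -1.7 ] -97.40282517223999 1.0
```

```bash
python3 - <<'E'
from fit import *
mt=np.load("m_top_wedge_260.npy");ms=np.load("m_side_wedge_295.npy")
for M in({"top":mt,"side":ms},{"top":mt},{"side":ms}):
    q,f=fitwedge(M,[.5,.055,0]);print("wedge",q,np.degrees(q[2]),f)
    print(q[:2]+.06*np.array([np.cos(q[2]),np.sin(q[2])]))
E
```

```text
wedge [0.5001 0.0576 0.0118] 0.6778674201854787 0.15719611942768097
[0.5601 0.0583]
wedge [0.4984 0.0571 0.0096] 0.5523634044159303 0.04337354376912117
[0.5584 0.0577]
wedge [0.5036 0.0586 0.0225] 1.2919018122862633 0.03489060327410698
[0.5636 0.06  ]
```

Fit results:
- **Wedge:** about (0.500, 0.0575), yaw +0.7°, thin end at x≈0.560.
- **Tester:** about (0.720, -0.082), yaw -5.5°.
- **Foot:** about (0.656, 0.045).

The line from the butt to the foot has a yaw of about -3.2°. I will push with shut fingers, with tool y pointing along that line.

```bash
python3 -m crank '0 0 0 -1; 0 0 0 -0.78; -0.87 0.5 0 0; -0.87 0.5 0 0; -0.87 0.5 0 0; -0.87 0.5 0 0; -0.87 0.5 0 0; -0.87 0.5 0 0; -0.87 0.5 0 0; -0.87 0.5 0 0' 1; python3 -m crank '0 0 0 0; 0 0 0 0'
python3 - <<'E'
from h import *
s=manip.observe();print(s)
f=manip.grab_frame("wrist");cv2.imwrite("pics/w1.png",f[:,:,::-1])
E
```

```text
clock: 1.65
eef_pos: [0.4051, 0.0577, 0.2317]
tool_rot: [[0.056, 0.998, 0.001], [0.998, -0.056, 0.0], [0.0, 0.001, -1.0]]
contact_force: [1.4, 0.9, 0.1]
grip_width: 0.0001
clock: 1.9
eef_pos: [0.4043, 0.0594, 0.2312]
tool_rot: [[0.058, 0.998, -0.0], [0.998, -0.058, 0.0], [0.0, -0.0, -1.0]]
contact_force: [0.3, 0.4, -0.3]
grip_width: -0.0004
{'clock': 1.9, 'joints': array([  8.3523,   2.2247, -14.5236,  73.2775,   0.0117,  11.6539]), 'dq': array([ 2.4278, -0.3741, -0.1709,  0.0178, -0.1551,  0.0926]), 'joint_efforts': array([ -1.7453, -37.1789,  34.6023,  -0.0791,  -0.0802,  -0.0639]), 'eef_pos': array([0.4043, 0.0594, 0.2312]), 'tool_rot': array([[ 0.0576,  0.9983, -0.0005],
       [ 0.9983, -0.0576,  0.0001],
       [ 0.0001, -0.0005, -1.    ]]), 'contact_force': array([ 0.3126,  0.4168, -0.3073]), 'ft_torque': array([ 0.0255, -0.0292,  0.0073]), 'grip_width': -0.00037613174573900644}
```

View pics/w1.png

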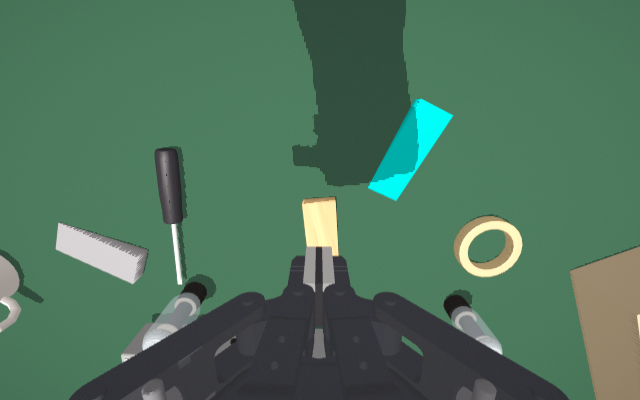

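The wrist view shows the butt of the beech wedge at (303..336, 199) and the turquoise look-alike well to the side at (410,150). I check the butt position from this view.

```bash
python3 - <<'E'
from h import *
print(ray("wrist",[[303,200],[336,198]],.024))
print(ray("wrist",[[369,188],[396,199],[418,99],[452,114]],.01))
E
python3 -m crank '0 0 0.9 0; 0 0 0.9 0; 0 0 0.9 0; 0 0 0.6 0; 0 0 0.34 0; 0 0 0 0'
```

```text
[[0.4339 0.0385 0.024 ]
 [0.4336 0.0798 0.024 ]]
[[0.4269 0.1232 0.01  ]
 [0.4436 0.1583 0.01  ]
 [0.322  0.1807 0.01  ]
 [0.3411 0.2219 0.01  ]]
clock: 2.7
eef_pos: [0.4029, 0.0609, 0.012]
tool_rot: [[0.053, 0.999, -0.003], [0.999, -0.053, -0.0], [-0.001, -0.003, -1.0]]
contact_force: [-0.4, -0.5, 0.2]
grip_width: -0.0002
```

```bash
python3 -m crank '0 0.2 0 0; 0 0.2 0 0; 0 0.15 0 0; 0 0.15 0 0; 0 0.15 0 0; 0 0.15 0 0; 0 0.15 0 0; 0 0.1 0 0; 0 0 0 0'
cat > look.py <<'E'
from fit import *
import sys
tag=sys.argv[1]
o={}
for n in("top","side"):
    f=manip.grab_frame(n);b=f[:,:,::-1].copy();cv2.imwrite(f"pics/{n}{tag}.png",b)
    for r in manip.cut_out(n,"wedge"):
        k=r["mask"];c=f[k].mean(0);e=r["extent"]
        if c[0]>c[2]*1.2: o[n]=k; print(n,round(r["confidence"],2),e,c)
x0=[float(v) for v in sys.argv[2:5]]
for M in (o,*[{n:o[n]} for n in o]):
    q,f=fitwedge(M,x0);print(list(M),q[:2],np.degrees(q[2]),f,"tip",q[:2]+.06*np.array([np.cos(q[2]),np.sin(q[2])]))
    d=np.array([.656,.045])-q[:2];u=np.array([np.cos(q[2]),np.sin(q[2])]);print("  foot in wedge frame",d@u,-d[0]*u[1]+d[1]*u[0])
a=cv2.imread(f"pics/side{tag}.png")[130:330,180:430];cv2.imwrite(f"pics/s{tag}c.png",cv2.resize(a,None,fx=3,fy=3,interpolation=cv2.INTER_CUBIC))
s=manip.observe();print(s["clock"],s["eef_pos"],s["contact_force"])
E
python3 look.py 2 .55 .055 -.05
```

```text
clock: 3.82
eef_pos: [0.4798, 0.0554, 0.0128]
tool_rot: [[0.056, 0.998, 0.0], [0.998, -0.056, -0.0], [-0.0, 0.0, -1.0]]
contact_force: [-0.5, 0.4, 0.0]
grip_width: -0.0003
top 0.74 [265.6, 199.6, 278.7, 235.5] [226.0156 195.6304 147.6693]
side 0.79 [274.2, 263.0, 326.2, 303.1] [228.6174 202.6483 146.2789]
['top', 'side'] [0.5642 0.0495] -2.5377639982142495 1.5695942640304565 tip [0.6241 0.0468]
  foot in wedge frame 0.09195063810036479 -0.000407865921652391
['top'] [0.5709 0.0384] 17.437184542702276 1.2035636901855469 tip [0.6281 0.0564]
  foot in wedge frame 0.08321100339648389 -0.0192253401524667
['side'] [0.5637 0.0508] -1.575538004613919 0.26502808928489685 tip [0.6236 0.0491]
  foot in wedge frame 0.09245918971506129 -0.0032329200908491887
4.025 [0.479  0.0554 0.0129] [ 0.0888 -0.2899 -0.0821]
```

View pics/s2c.png

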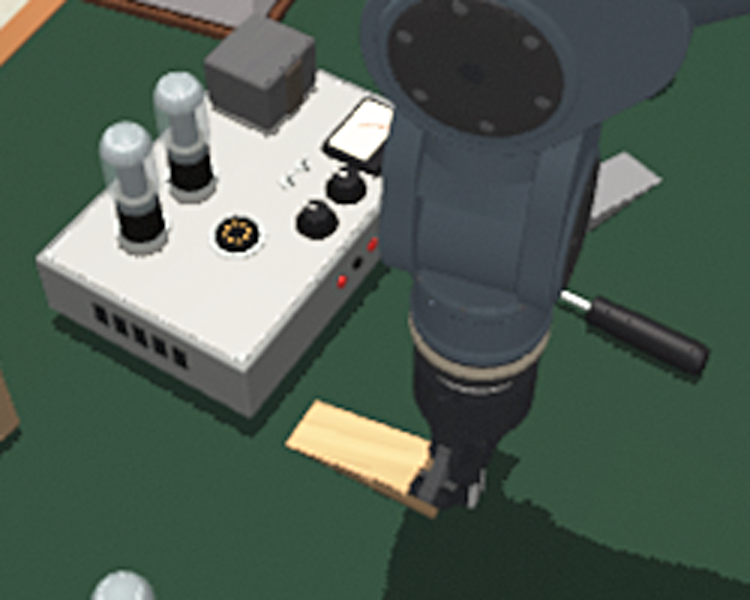

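The fingertips press the butt, and the wedge's thin-end corners show at crop (317,400) and (286,443). I measure from these visible corners because the arm hides part of the silhouette.

```bash
python3 - <<'E'
from h import *
print(ray("side",np.array([[317,400],[286,443]])/3+[180,130],.0025))
print("left edge",ray("side",np.array([[408,495]])/3+[180,130],.02))
a=cv2.imread("pics/top2.png")[160:260,220:345];cv2.imwrite("pics/t2c.png",cv2.resize(a,None,fx=6,fy=6,interpolation=cv2.INTER_CUBIC))
E
```

```text
[[0.6101 0.0273 0.0025]
 [0.6128 0.0695 0.0025]]
left edge [[0.5119 0.0777 0.02  ]]
```

View pics/t2c.png

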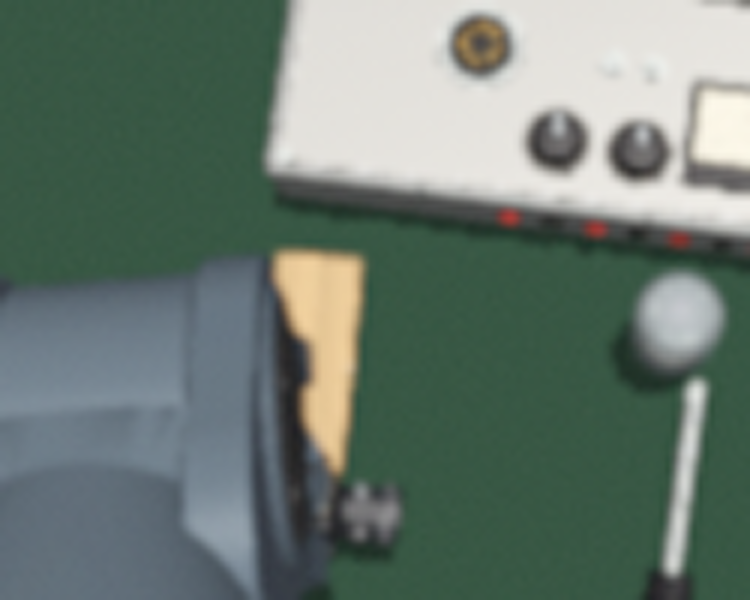

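```bash
python3 - <<'E'
from h import *
t=lambda a:np.array(a)/6+[220,160]
print(ray("top",t([[363,255]]),.0025),ray("top",t([[347,470]]),.021))
E
```

```text
[[0.6114 0.0241 0.0025]] [[0.5006 0.0253 0.021 ]]
```

The wedge is now aligned, with a yaw of about -3° and the tip within about 2 mm of the foot line. I continue and slow down before contact.

```bash
python3 -m crank '0 0.12 0 0; 0 0.12 0 0; 0 0.12 0 0; 0 0.12 0 0; 0 0.12 0 0; 0 0.1 0 0; 0 0 0 0'; python3 -m crank '0 0.03 0 0; 0 0.03 0 0'
```

```text
clock: 4.9
eef_pos: [0.5218, 0.053, 0.0128]
tool_rot: [[0.056, 0.998, 0.0], [0.998, -0.056, -0.0], [-0.0, 0.0, -1.0]]
contact_force: [-1.6, 0.1, 0.3]
grip_width: -0.0001
clock: 5.15
eef_pos: [0.5247, 0.0529, 0.0129]
tool_rot: [[0.056, 0.998, -0.0], [0.998, -0.056, -0.0], [-0.0, -0.0, -1.0]]
contact_force: [-0.1, -0.2, 0.2]
grip_width: -0.0004
```

```bash
for i in 1 2; do :; done; python3 -m crank '0 0.03 0 0; 0 0.03 0 0'; python3 -m crank '0 0 0 0'
```

```text
clock: 5.4
eef_pos: [0.5285, 0.0526, 0.0129]
tool_rot: [[0.056, 0.998, -0.0], [0.998, -0.056, -0.0], [-0.0, -0.0, -1.0]]
contact_force: [0.2, 0.6, 1.2]
grip_width: 0.0001
clock: 5.52
eef_pos: [0.5287, 0.0526, 0.0129]
tool_rot: [[0.056, 0.998, 0.0], [0.998, -0.056, -0.0], [-0.0, 0.0, -1.0]]
contact_force: [-0.3, 0.0, 0.3]
grip_width: -0.0004
```

```bash
python3 -m crank '0 0.03 0 0; 0 0 0 0' | grep -E "eef|force"; python3 -m crank '0 0.03 0 0; 0 0 0 0'| grep -E "eef|force"
```

```text
eef_pos: [0.5304, 0.0526, 0.0129]
contact_force: [0.7, -0.3, -0.5]
eef_pos: [0.5322, 0.0524, 0.0129]
contact_force: [-0.2, -0.2, -0.6]
```

```bash
python3 -m crank '0 0.03 0 0; 0 0 0 0' | grep -E "eef|force"; python3 -m crank '0 0.03 0 0; 0 0 0 0'| grep -E "eef|force"
```

```text
eef_pos: [0.5341, 0.0523, 0.0129]
contact_force: [-0.4, -0.3, 0.1]
eef_pos: [0.5359, 0.0522, 0.0129]
contact_force: [0.1, 0.2, 0.6]
```

```bash
python3 -m crank '0 0.03 0 0; 0 0 0 0' | grep -E "eef|force"; python3 -m crank '0 0.03 0 0; 0 0 0 0'| grep -E "eef|force"
```

```text
eef_pos: [0.5376, 0.0521, 0.0129]
contact_force: [-0.2, -0.2, -0.6]
eef_pos: [0.5394, 0.052, 0.0129]
contact_force: [-0.2, -0.5, 0.1]
```

```bash
python3 -m crank '0 0.03 0 0; 0 0 0 0' | grep -E "eef|force"
```

```text
eef_pos: [0.5413, 0.0519, 0.0129]
contact_force: [-0.5, 0.0, 0.3]
```

```bash
python3 look.py 3 .57 .05 -.05 | tail -1; python3 - <<'E'
import cv2
a=cv2.imread("pics/side3.png")[210:310,230:380];cv2.imwrite("pics/s3d.png",cv2.resize(a,None,fx=5,fy=5,interpolation=cv2.INTER_CUBIC))
E
```

```text
7.475 [0.541  0.0519 0.0129] [-0.5278  0.2021 -0.1996]
```

View pics/s3d.png

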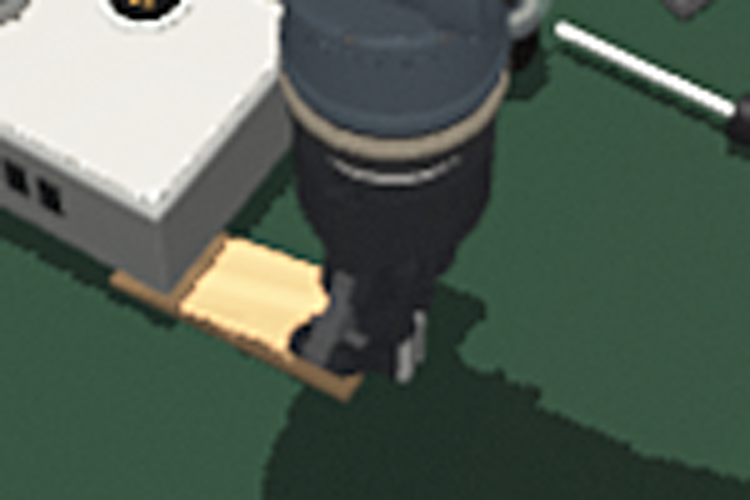

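The side view shows the wedge sliding under the front left corner, with its thin end at crop (112,280). There is no contact yet, so I continue.

```bash
python3 - <<'E'
from h import *
print(ray("side",np.array([[112,280]])/5+[230,210],.002))
E
python3 -m crank '0 0.03 0 0; 0 0 0 0' | grep -E "eef|force"; python3 -m crank '0 0.03 0 0; 0 0 0 0' | grep -E "eef|force"
```

```text
[[0.6725 0.0655 0.002 ]]
eef_pos: [0.543, 0.0518, 0.0129]
contact_force: [0.7, -0.5, 0.4]
eef_pos: [0.5447, 0.0517, 0.0129]
contact_force: [-0.1, 0.9, 0.9]
```

```bash
python3 -m crank '0 0.03 0 0; 0 0 0 0' | grep -E "eef|force"
```

```text
eef_pos: [0.546, 0.0516, 0.0128]
contact_force: [-3.9, 0.1, 1.3]
```

```bash
python3 -m crank '0 0.03 0 0; 0 0 0 0' | grep -E "eef|force"
```

```text
eef_pos: [0.5471, 0.0515, 0.0127]
contact_force: [-6.0, 0.2, 3.4]
```

The push climbed at once to 6 N, so the wedge has met the foot and is snug. I check that the force holds, then back off.

```bash
python3 -m crank '0 0 0 0; 0 0 0 0' | grep -E "eef|force"; python3 -m crank '0 0.015 0 0; 0 0 0 0' | grep -E "eef|force"
```

```text
eef_pos: [0.5472, 0.0516, 0.0128]
contact_force: [-5.7, 0.8, 3.1]
eef_pos: [0.5475, 0.0515, 0.0127]
contact_force: [-8.4, 1.0, 5.5]
```

```bash
python3 -m crank '0 -0.1 0 0; 0 -0.4 0 0; 0 -0.5 0 0; 0 0 -0.8 0; 0 0 -0.9 0; 0 0 -0.9 0; 0 0 0 0'; python3 look.py 4 .607 .048 -.05
```

```text
clock: 9.85
eef_pos: [0.4921, 0.0552, 0.1732]
tool_rot: [[0.056, 0.998, 0.009], [0.998, -0.056, 0.001], [0.001, 0.009, -1.0]]
contact_force: [0.4, 0.5, -0.2]
grip_width: -0.0001
top 0.67 [267.0, 189.8, 280.7, 218.7] [221.0765 190.752  143.2533]
side 0.96 [249.2, 258.8, 307.5, 289.8] [221.4032 193.3422 138.939 ]
side 0.48 [143.1, 225.2, 187.6, 284.1] [146.9346 124.5592  96.2181]
['top', 'side'] [0.6114 0.046 ] -2.6148365435434284 2.2094016075134277 tip [0.6713 0.0432]
  foot in wedge frame 0.04461825123245376 0.0010682956694666092
['top'] [0.6148 0.0456] -3.1906042600630897 0.5136386752128601 tip [0.6747 0.0423]
  foot in wedge frame 0.041168273577672984 0.0016683834707214757
['side'] [ 1.417 -1.362] 77.3493023426611 1.0 tip [ 1.4301 -1.3035]
  foot in wedge frame 1.2061786755843062 1.0506678840459844
10.05 [0.4886 0.0548 0.1678] [-0.5156 -0.2657 -0.1673]
```

View pics/s4c.png

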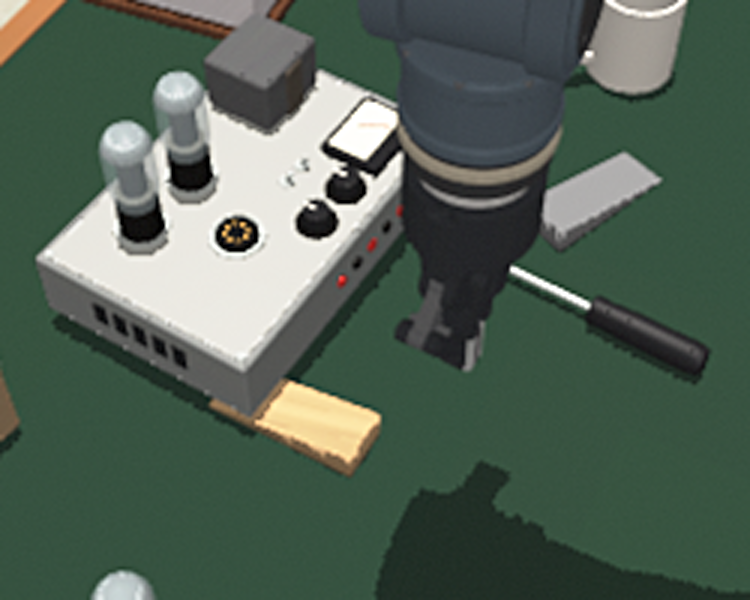

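View pics/top4.png

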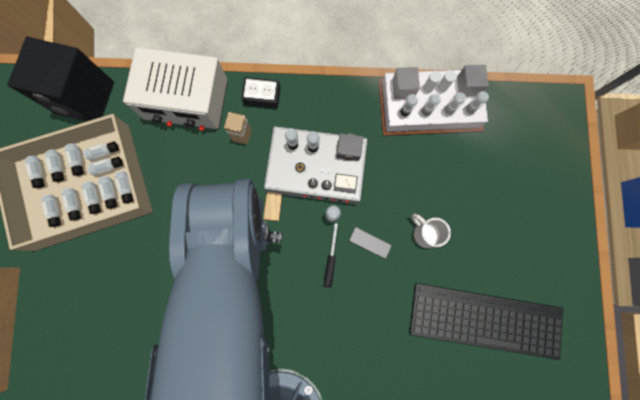

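The wedge is under the corner, with its butt visible at crop (365,445). The tester corner is still at crop (246,368), so it has not shifted. Now I move over the corner and press.

```bash
python3 -m crank '0 0.6 0 0; 0 0.8 0 0; 0 0.8 0 0; 0 0.6 0 0; 0 0 0 0; 0 0 0.6 0; 0 0 0.5 0; 0 0 0.2 0; 0 0 0 0; 0 0 0 0'; python3 look.py 5 .607 .048 -.05 | tail -1;python3 -m crank '0 0 0.05 0; 0 0 0 0' | grep -E "eef|force"
```

```text
clock: 11.3
eef_pos: [0.6575, 0.0455, 0.0921]
tool_rot: [[0.056, 0.998, 0.002], [0.998, -0.056, 0.0], [0.0, 0.002, -1.0]]
contact_force: [-0.6, 0.2, 0.7]
grip_width: 0.0
11.5 [0.6575 0.0455 0.0919] [ 0.1622 -0.817   0.7976]
eef_pos: [0.6568, 0.0454, 0.0877]
contact_force: [1.1, -0.3, -0.9]
```

View pics/s5c.png

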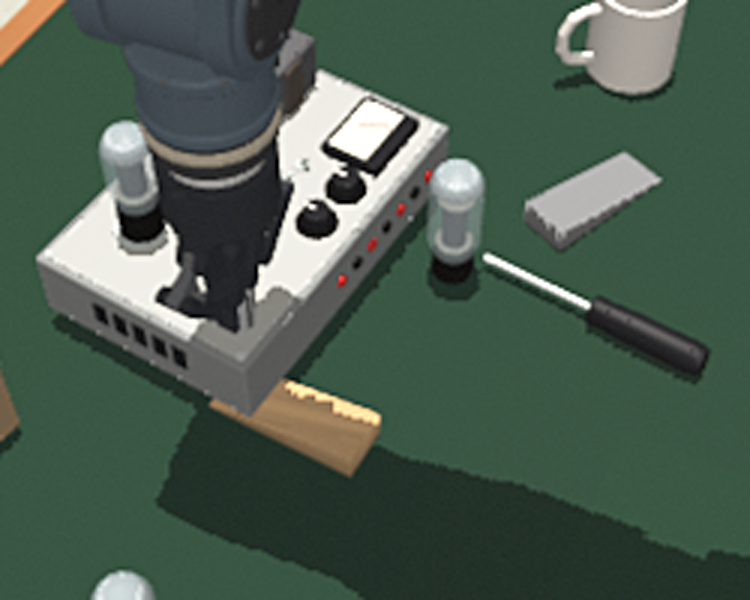

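The shut fingers hover above the corner at crop (235,315). I press down in small steps.

```bash
python3 -m crank '0 0 0.1 0; 0 0 0 0' | grep -E "eef|force"; python3 -m crank '0 0 0.05 0; 0 0 0 0' | grep -E "eef|force"
```

```text
eef_pos: [0.6565, 0.0454, 0.0811]
contact_force: [0.4, 0.4, -0.5]
eef_pos: [0.6568, 0.0454, 0.0786]
contact_force: [-0.1, 0.1, 0.6]
```

```bash
python3 -m crank '0 0 0.03 0; 0 0 0 0' | grep -E "eef|force"
```

```text
eef_pos: [0.6569, 0.0454, 0.077]
contact_force: [-0.2, -0.3, -0.4]
```

```bash
python3 -m crank '0 0 0.02 0; 0 0 0 0' | grep -E "eef|force"; python3 -m crank '0 0 0.02 0; 0 0 0 0' | grep -E "eef|force"
```

```text
eef_pos: [0.6569, 0.0454, 0.0758]
contact_force: [0.1, 0.6, 0.4]
eef_pos: [0.6569, 0.0454, 0.0746]
contact_force: [0.3, -0.1, -0.6]
```

```bash
python3 -m crank '0 0 0.01 0; 0 0 0 0' | grep -E "eef|force"
```

```text
eef_pos: [0.657, 0.0454, 0.0744]
contact_force: [-2.0, -0.6, 3.0]
```

```bash
python3 -m crank '0 0 0.01 0; 0 0 0 0' | grep -E "eef|force"; python3 -m crank '0 0 0.01 0; 0 0 0 0' | grep -E "eef|force"
```

```text
eef_pos: [0.657, 0.0455, 0.0743]
contact_force: [-2.2, 0.6, 7.1]
eef_pos: [0.657, 0.0455, 0.0742]
contact_force: [-4.4, -0.0, 11.2]
```

The panel yields only about 0.2 mm from 0 to 11 N, so it no longer rocks. I ease the small sideways load and verify.

```bash
python3 -m crank '0 -0.01 0 0; 0 0 0 0; 0 0 0 0' | grep -E "eef|force"; python3 look.py 6 .61 .046 -.05; python3 - <<'E'
from h import *
F=[]
for i in range(4):
    manip.grab_frame("wrist");F.append(manip.observe()["contact_force"])
print(np.mean(F,0))
E
```

```text
eef_pos: [0.657, 0.0455, 0.0742]
contact_force: [-2.8, 0.8, 10.9]
top 0.57 [276.3, 192.1, 281.9, 202.3] [189.8788 162.4545 120.1515]
side 0.87 [250.2, 255.9, 307.6, 289.4] [155.647  127.9606  92.713 ]
['top', 'side'] [0.6207 0.0447] -2.7802829909477444 16.536151885986328 tip [0.6806 0.0418]
  foot in wedge frame 0.03522747667247274 0.002044889990859284
['top'] [0.6637 0.0156] 3.672361468457432 15.521954536437988 tip [0.7236 0.0194]
  foot in wedge frame -0.005809017215443115 0.029838269849074235
['side'] [0.6203 0.047 ] -3.0961967632354677 0.2779735326766968 tip [0.6803 0.0438]
  foot in wedge frame 0.03571288579924587 -0.00011762649491093798
14.325 [0.657  0.0455 0.0742] [-1.7013 -0.0932 10.7672]
[-1.9412 -0.     10.158 ]
```

View pics/s6c.png

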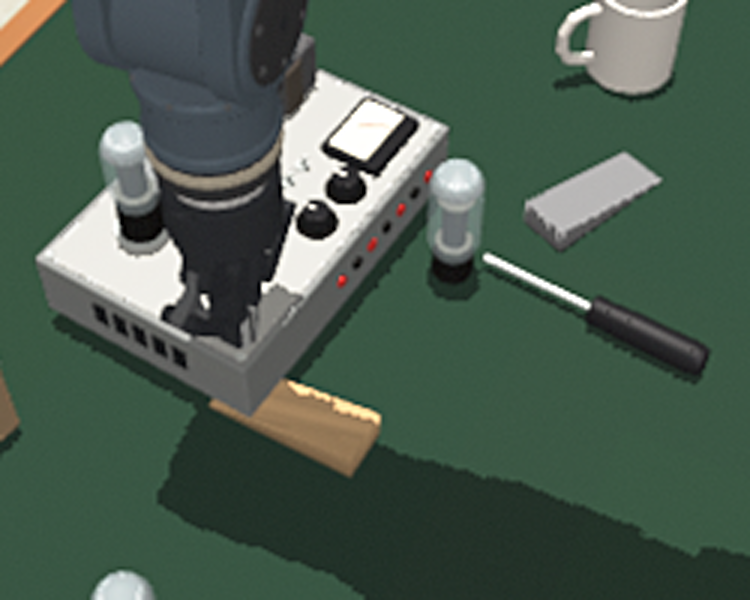

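The tester corner, wedge, valve and screwdriver are all at the same pixels as before. The press is steady at about 10.2 N on the corner, so I hand in.

```bash
python3 -c "
from bench import manip
print(manip.finish_job())"
```

```text
the job is handed in; nothing more can be done
None
```

I pushed the beech wedge, thin end first, under the front left foot until it was snug, then pressed on that corner with about 10 N. I handed the job in while still pressing, at about 14.5 s.

- **Wedge:** it slid freely until it met the foot. The push then climbed at once, and I stopped at about 8 N. The wedge stayed in place when I backed off.
- **Press:** the last averaged reading was 10.2 N downward, with about 2 N of leftover sideways force. The panel gave only about 0.2 mm as the press rose from 3 to 11 N, against 5 to 9.5 mm unwedged.
- **Last picture:** the tester's front left corner and the nearby valve and screwdriver are at the same pixels as before. I did not re-measure the farther bystanders.
- **Disagreements:** the top and side cameras differed by 2–3 mm on the foot position. With the arm hiding part of the wedge, the final top-view fit of it was unusable, so I relied on its visible corners and the forces instead.

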